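Shut and padlock the optics case

TASK

Lock up the black optics case: press its lid fully shut, swing the open padlock's shackle round until its toe stands over the eye of the lid's hasp tab, and push the shackle straight down through the eye into the padlock until the catch clicks and holds it. Feel for the click and ease off; do not ram the lock against the bench. Leave the padlock standing locked under the tabs, and the other things on the bench where they are.

Things in the scene. Friction and masses are not known exactly. Their poses are not given: they have to be found in the camera images.
- case: Black instrument case with aluminium edging; it does not move. Base 200 mm deep (its x), 300 mm wide (its y), 56 mm high; 70 mm with the lid shut. Origin: centre of its underside; x runs from front to hinge side, z up; the front face, towards the robot, is at x = -100 mm. A level brass hasp tab with a 18 mm square eye stands out from the middle of the front, over the toe half of the padlock.
- lid (a joint): The case's lid, 200 x 300 mm, 14 mm thick, 0.6 kg: 0 is shut, positive is open (rad); it starts 0.45 to 0.95 open. The hinge is stiff: the lid stays where it is left and takes about 1 to 5 N near its front edge to push down.
- lid_hinge (a point): Middle of the lid's hinge axis: along the case's y, at case x = +100 mm, 56 mm above the bench. Its frame turns with the lid; lid shut, it is parallel to the case's, and the lid's front edge is at x = -200 mm, its top at z = 14 mm.
- hasp_eye (a point): Centre of the eye in the lid's hasp tab, on the tab's upper face. Tab: brass, 30 mm wide, 3 mm thick, reaching 33 mm out; eye 18 mm square, its centre 17 mm out from the lid's front. Lid shut, it lies on the base's like tab (53 to 56 mm up), eye over eye, and this point is 59 mm above the bench.
- padlock_centre (a point): Centre of the body of the steel laminated padlock (blue band at the foot). Body 60 mm wide (its y), 30 mm thick (its x), 50 mm high, 0.7 kg in all. It stands loose and upright on the bench, 1 to 5 mm off the case's front, width along the front, x pointing to the case, z up. Tall and narrow: about 1 N sideways high up on the shackle can tip it.
- heel_bore (a point): Centre of the heel bore at the top of the padlock's body, 18 mm towards its +y. The shackle's heel leg slides up and down here and turns about this upright axis with hardly any friction; it cannot come out. There is no stop in the lined-up place: swung on, the shackle passes over.
- toe_bore (a point): Mouth of the toe bore at the top of the padlock's body, 18 mm towards its -y, under the hasp eye; 12 mm square; z up. Inside, a hidden sprung catch: it lies deeper in some locks than in others (it clicks after 21 to 30 mm of shackle travel from open), and 1 mm beyond the click the shackle comes up solid.
- shackle_crown (a point): Middle of the crown of the open shackle, on the centre line of its 10 mm round bar: a U, legs 36 mm apart. Open it is 58 mm above the body's top (108 mm above the bench), locked 28 to 38 mm. A spring holds it up: pushing down takes 3 rising to 6 N, then over the last 5 mm 9 to 15 N, which drops suddenly at the click. Let go before the click, it springs up again.
- shackle_toe (a point): Tip of the shackle's toe (free leg): blunt cone, 4 mm wide at the tip, 10 mm at the leg; 46 mm below the crown, 36 mm from the heel axis. Open it is 12.5 mm above the padlock body's top, 3.5 mm above the shut lid's tab. It starts swung out towards the robot, 1.0 to 1.9 rad about the heel from lined up with the toe bore; seen from above it must swing counter-clockwise.
- beaker_mid (a point): Clear plastic beaker, 64 mm across, 75 mm high, at one end of the case; this point is half-way up. To be left alone.
- clamp_mid (a point): Black optics clamp on a 55 x 40 mm foot, 91 mm high, standing in front of the case's other corner; this point is half-way up. To be left alone.
- weights_box_mid (a point): Flat brown wooden box, 60 x 90 x 26 mm, beside the case; this point is half-way up. To be left alone.

How it is judged:
By the outcome, as a careful person would: the job done as asked, in the order asked, and still so for the second after the job is handed in, with the robot touching nothing.
It also fails if it takes over 72 s, if anything falls off the work surface, if the arm or the gripper's body presses on something with over 40 N, if the wrist force passes 120 N, or if a joint passes its speed limit or range.

ROBOT

A 6-joint arm with a two-finger parallel gripper is mounted at the origin on the work surface. World frame = base frame: x ahead of the robot, y to its left, z up, the work surface at z = 0. Lengths are in mm, angles in rad, forces in N, time in s.
With the tool pointing down it reaches from about 350 to 775 mm from the base axis. Payload 7.3 kg.
Tool frame: the origin (TCP) lies midway between the tips of the shut fingers; the grasp point (between the pads) lies 19 mm behind it; x points along the fingers, z is the direction in which the jaws open and shut, and the axes are right-handed (so a half turn about x gives the same grasp; the last joint's range is limited). The gripper opens to 92 mm and grips with 3 to 60 N. Pads are 19 mm wide; open, the fingers measure 130 mm over their backs; the gripper's body (75 mm by 190 mm) begins 47 mm behind the grasp point.
Start: joints at [1.101, 0.342, 1.524, -0, 1.275, -0.146], TCP at [167.026, 497.742, 226.741] pointing down, gripper open.
Joint ranges: [-2.53, 2.53], [-0.77, 2.02], [0.04, 2.7], [-1, 4.14], [0.28, 2.66], [-3.11, 3.11]. Speed limits (rad/s): [2.57, 2.57, 3.14, 3.14, 3.14, 3.14].

INTERFACE

Orientations are given as a unit quaternion [x, y, z, w].
In Python, from rig import telemetry, optics, r gives the robot as it stands.
- The arm moves only by the tool drive_tool, never from a script. Its arguments are lists of equal length, an entry for each row: "xyz": the shift along the tool's x, y, z as a fraction of full scale, a list of three; "dr": the turn, a rotation vector about the tool's x, y, z as a fraction of full scale, a list of three. In form: {"xyz": [[tx, ty, tz], ...], "dr": [[ax, ay, az], ...]}. A call has 1 to 8 rows; each row shifts and turns the pose as measured when the row begins, along the tool's axes as they then stand; what a row does not reach is not made up. Full scale, the value 1, is 0.8 m for a shift and pi rad for a turn. A row lasts 1/10 s, in which the tool goes at most 50 mm and 8.59 degrees, less where a joint would pass 70% of its speed; a pose out of reach is approached as far as the arm can. A call with a number of a shift or a turn outside -1 to 1 is refused whole. A call with a gripper value outside its range is refused whole. "claw" is the opening, from 0 (shut) to 1 (fully open), set as the call begins (left out, the last holds). The fingers move at their own pace and stop on an object; "newtons" is the grip in N (left out, the last holds). Time passes only in rows, so rows that do not move let the fingers close. It gives the time, the measured TCP pose, the force and the opening at its end, in the units of the state.
- telemetry.state(): the state, without advancing time (a new reading comes with each control period).
- optics.snapshot(name): name is "scene" or "side" or "wrist"; returns (picture, depth): 400x640x3 uint8, blue, green, red; 400x640 float32, mm along the optical axis (not along the pixel's ray), 0 where there is no reading.
- optics.camera_info(name): a dict with "fx", "fy", "cx", "cy" (pixels), "k1" (the pictures are not rectified: a ray, as slopes to the right and down, at radius r is drawn at 1 + k1 r^2 times it, then the intrinsics apply), "eye" and "attitude" of the camera in the world; the wrist camera has in their place "mount" (4x4, takes a point from camera to tool coordinates, whose origin is the TCP and whose axes are the tool frame's). Camera axes: x right, y up, looking along -z (the intrinsics and any distortion apply to the point x, -y, -z); pixel columns grow to the right and rows downward; lengths in mm; the calibration is good to about 2 mm. A picture is of the moment at which its call begins: read the wrist's pose just before it. camera_info takes no time and is no camera call.
- r.job_done(): hands the job in, once; it reports no verdict.
The state is a dict: "time_s": time; "q": joint angles; "qvel": joint speeds; "tau": joint torques, N m; "eef_pos": TCP position; "ee_rot": TCP orientation; "force": force on the tool from outside, world axes, zero at the start; "ft_torque": the same for the moment, N m; "grip_width": finger opening in mm.
Only numpy, scipy, OpenCV 4.12 (cv2) and the standard library are available. Lean on these libraries where they do the work, as an engineer would, in place of code of your own. Each camera call takes 0.05 s, during which the arm holds its last target.

## Working session

There is one attempt and no reset: what is moved stays moved. The work goes in short steps, Python scripts to look and compute and a tool call to move; the robot and the scene stay as the last step left them, time stands still between calls to the robot, and variables do not carry over. Pictures are saved under pics/ and viewed, and the job is handed in when it is done.

Besides the shell and the picture viewer there is one more tool, called as name(argument=value, ...) on one line, values as JSON. drive_tool: Moves the arm, as the interface text tells. Its arguments: {"type":"object","properties":{"xyz":{"type":"array"},"dr":{"type":"array"},"claw":{"type":"number"},"newtons":{"type":"number"}},"required":["xyz","dr"]}

```bash
mkdir -p pics; ls; python3 - <<'E'
from rig import telemetry, optics, r
import cv2,numpy as np
print(telemetry.state())
for n in ["scene","side","wrist"]:
    print(n,optics.camera_info(n))
    p,d=optics.snapshot(n); cv2.imwrite(f"pics/{n}0.png",p); np.save(f"pics/{n}0.npy",d)
E
```

```text
pics
{'time_s': 0.0, 'q': array([ 1.10099585e+00,  3.42694105e-01,  1.52504723e+00, -3.18790066e-05,
        1.27540278e+00, -1.46014427e-01]), 'qvel': array([ 0.00168337,  0.00037707, -0.00087242, -0.00040221, -0.00029892,
        0.0001137 ]), 'tau': array([-2.39811925e-03, -4.31228864e+01, -2.44219065e+01,  7.13649415e-02,
        5.60801569e-02, -1.45911349e-04]), 'eef_pos': array([166.83415047, 497.33871836, 226.04927844]), 'ee_rot': array([-0.41313277,  0.57453547,  0.41260947,  0.57357103]), 'force': array([-0.26316514,  0.87614885, -0.28471419]), 'ft_torque': array([0.02440307, 0.0233095 , 0.00546145]), 'grip_width': 91.82037188366586}
scene {'fx': 361.61443771103626, 'fy': 361.61443771103626, 'cx': 317.85391389831716, 'cy': 201.13660444407935, 'k1': -0.03817439067266248, 'eye': array([832.46869923, 342.28642577, 768.50234777]), 'attitude': array([0.09714316, 0.25397705, 0.89887273, 0.34363743])}
side {'fx': 427.26446472683136, 'fy': 427.26446472683136, 'cx': 317.55381594016416, 'cy': 205.55523775173296, 'k1': -0.07551289949521484, 'eye': array([524.47740335, 761.75940304, 655.31915027]), 'attitude': array([-0.01622074,  0.4371947 ,  0.89909825, -0.01483317])}
wrist {'fx': 341.6256395584639, 'fy': 341.6256395584639, 'cx': 320.54150388213304, 'cy': 194.97322998392187, 'k1': -0.010685960636182936, 'mount': array([[ 6.58118187e-05,  2.79268251e-01, -9.60213122e-01,
        -1.58576672e+02],
       [ 1.52144462e-04,  9.60213110e-01,  2.79268258e-01,
         7.66119555e+01],
       [ 9.99999986e-01, -1.64470261e-04,  2.07042534e-05,
        -1.12568393e+00],
       [ 0.00000000e+00,  0.00000000e+00,  0.00000000e+00,
         1.00000000e+00]])}
```

View pics/scene0.png

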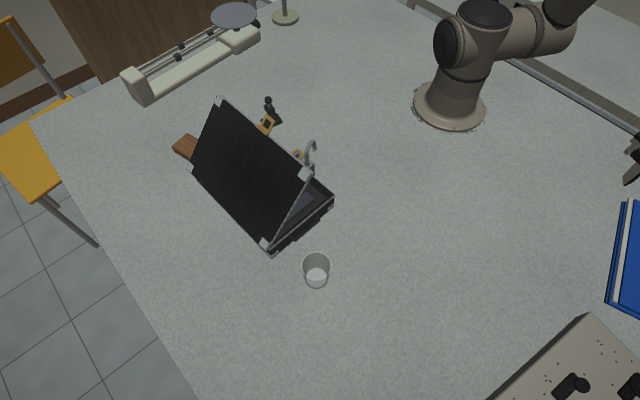

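View pics/side0.png

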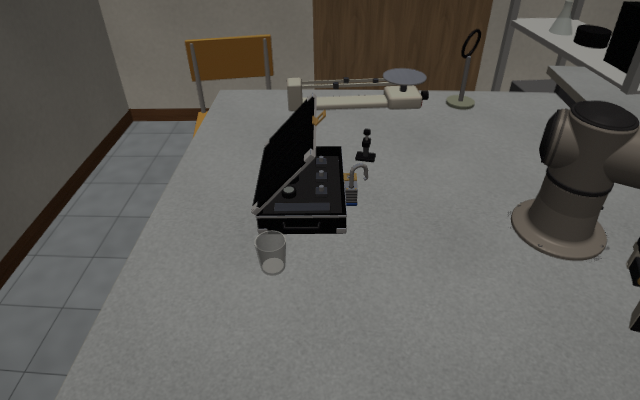

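View pics/wrist0.png

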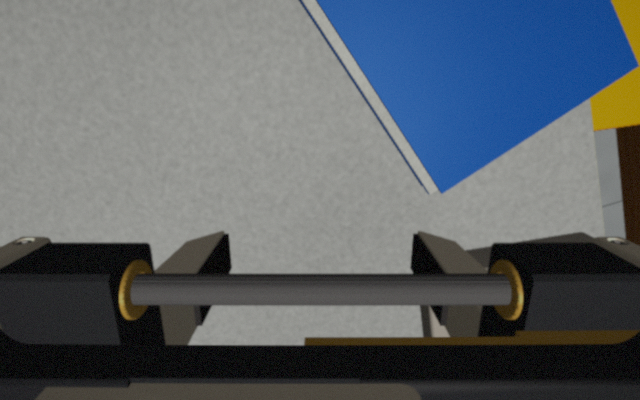

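```bash
cat > h.py <<'E'
import numpy as np,cv2
from scipy.spatial.transform import Rotation as R
from rig import telemetry, optics, r
def cam(n,st=None):
    c=optics.camera_info(n)
    if n=='wrist':
        T=np.eye(4);T[:3,:3]=R.from_quat(st['ee_rot']).as_matrix();T[:3,3]=st['eef_pos']
        M=T@c['mount'];return c,M[:3,:3],M[:3,3]
    return c,R.from_quat(c['attitude']).as_matrix(),np.array(c['eye'])
def rays(c,uv):
    K=np.array([[c['fx'],0,c['cx']],[0,c['fy'],c['cy']],[0,0,1]])
    uv=np.asarray(uv,float).reshape(-1,1,2)
    p=cv2.undistortPoints(uv,K,np.array([c['k1'],0,0,0.]),None,None).reshape(-1,2)
    return np.c_[p[:,0],-p[:,1],-np.ones(len(p))]
def pts(n,uv,d,st=None):   # d along optical axis
    c,Rm,e=cam(n,st); q=rays(c,uv)*np.asarray(d,float).reshape(-1,1)
    return q@Rm.T+e
def plane(n,uv,z,st=None):
    c,Rm,e=cam(n,st); q=rays(c,uv)@Rm.T
    return e+q*((z-e[2])/q[:,2])[:,None]
def proj(n,P,st=None):
    c,Rm,e=cam(n,st); q=(np.atleast_2d(P)-e)@Rm
    x=q[:,0]/-q[:,2];y=-q[:,1]/-q[:,2];f=1+c['k1']*(x*x+y*y)
    return np.c_[c['fx']*x*f+c['cx'],c['fy']*y*f+c['cy']]
def cloud(n,d,st=None):
    v,u=np.mgrid[:400,:640];return pts(n,np.c_[u.ravel(),v.ravel()],d.ravel(),st).reshape(400,640,3)
def two(n1,uv1,n2,uv2,st1=None,st2=None):
    A=[];b=[];L=[]
    for n,uv,s in((n1,uv1,st1),(n2,uv2,st2)):
        c,Rm,e=cam(n,s);dd=(rays(c,uv)@Rm.T)[0];dd/=np.linalg.norm(dd);P=np.eye(3)-np.outer(dd,dd);A.append(P);b.append(P@e);L.append((P,e))
    X=np.linalg.solve(A[0]+A[1],b[0]+b[1]);return X,[np.linalg.norm(P@(X-e)) for P,e in L]
E
python3 - <<'E'
from h import *
for n,box,s in (("side",(230,80,400,290),4),("scene",(160,80,350,300),3)):
    p=cv2.imread(f"pics/{n}0.png");x0,y0,x1,y1=box
    q=cv2.resize(p[y0:y1,x0:x1],None,fx=s*0.95 if n=='side' else 2.7,fy=s*0.95 if n=='side' else 2.7,interpolation=cv2.INTER_CUBIC)
    q=cv2.convertScaleAbs(q,alpha=1.8); q=q[:600]; cv2.imwrite(f"pics/{n}0z.png",q);print(q.shape)
d=np.load("pics/side0.npy");C=cloud("side",d)
for uv in [(345,230),(262,230),(340,150),(262,160),(352,170),(352,200),(367,157),(272,250)]:
    print(uv,C[uv[1],uv[0]].round(1),d[uv[1],uv[0]])
E
```

```text
(600, 646, 3)
(594, 513, 3)
(345, 230) [502.2  26.4   7.6] 976.5606
(262, 230) [691.1  38.   14. ] 971.5034
(340, 150) [ 514.2 -250.7   54.1] 1166.0853
(262, 160) [ 715.8 -170.5   70.4] 1101.5077
(352, 170) [486.8 -83.4  99.2] 1005.64966
(352, 200) [484.4 -73.2  18.1] 1047.664
(367, 157) [ 436.5 -285.6   11. ] 1216.8845
(272, 250) [657.8 113.7  25. ] 903.83405
```

View pics/side0z.png

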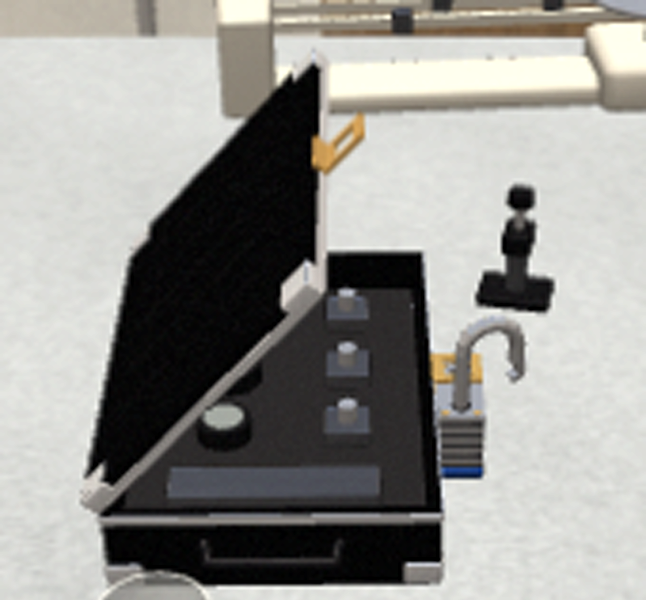

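View pics/scene0z.png

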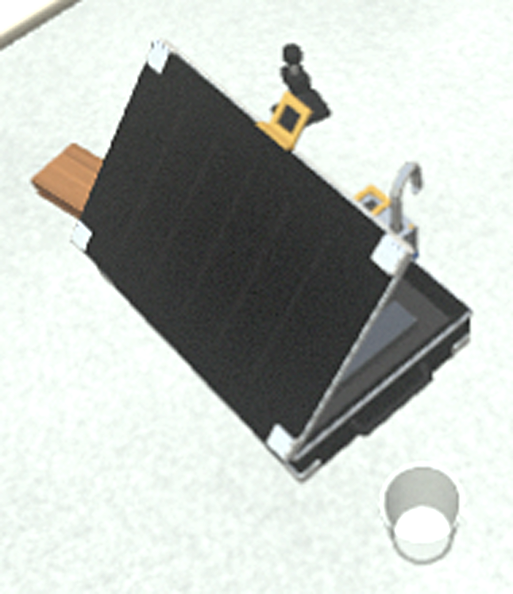

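```bash
python3 - <<'E'
from h import *
f=lambda x,y:(230+x/3.8,80+y/3.8)
for nm,xy,z in [("top near",(438,512),56),("top far",(424,253),56),("bot near",(441,582),0),("hinge near bot",(106,582),0),("hinge near top",(100,513),56),("lock front near top",(487,414),50),("lock near-case top",(441,414),50),("lock foot robot",(483,477),0),("lock foot case",(442,476),0)]:
    print(nm,plane("side",[f(*xy)],z).round(1))
# scene view crop offset 160,80 /2.7
g=lambda x,y:(160+x/2.7,80+y/2.7)
for nm,xy,z in [("front near top",(470,312),56),("front near bot",(468,345),0),("hinge near top",(303,468),56)]:
    print("scene",nm,plane("scene",[g(*xy)],z).round(1))
print(two("side",f(497,320),"scene",g(414,166)))  # crown guess
d=np.load("pics/side0.npy");C=cloud("side",d)
p=cv2.imread("pics/side0.png")
m=(C[...,0]>440)&(C[...,0]<515)&(C[...,1]>-170)&(C[...,1]<-20)&(C[...,2]>25)
v,u=np.nonzero(m)
for a,b in zip(v,u):
    if C[a,b,2]>62: print(b,a,C[a,b].round(0))
E
```

```text
top near [[502.8  30.4  56. ]]
top far [[ 509.9 -265.8   56. ]]
bot near [[499.7  28.7   0. ]]
hinge near bot [[702.7  33.4   0. ]]
hinge near top [[700.1  35.6  56. ]]
lock front near top [[470.6 -75.6  50. ]]
lock near-case top [[499.7 -75.   50. ]]
lock foot robot [[471.1 -74.6   0. ]]
lock foot case [[497.8 -75.1   0. ]]
scene front near top [[502.1  30.2  56. ]]
scene front near bot [[501.9  30.5   0. ]]
scene hinge near top [[699.7  48.6  56. ]]
(array([465.44223771, -84.28955928, 116.76183584]), [np.float64(2.059266318862266), np.float64(2.0592663188622953)])
358 163 [473. -93. 113.]
359 163 [471. -91. 114.]
360 163 [468. -92. 113.]
361 163 [466. -92. 113.]
362 163 [464. -93. 113.]
355 164 [480. -90. 112.]
356 164 [478. -91. 111.]
357 164 [475. -88. 113.]
358 164 [473. -86. 115.]
359 164 [471. -90. 112.]
360 164 [468. -89. 113.]
361 164 [466. -90. 112.]
362 164 [464. -91. 111.]
363 164 [461. -94. 109.]
364 164 [459. -94. 109.]
365 164 [456. -97. 107.]
354 165 [482. -86. 112.]
355 165 [480. -87. 111.]
356 165 [478. -86. 112.]
357 165 [475. -85. 112.]
358 165 [473. -87. 111.]
35
[... 3097 characters left out ...]

367 178 [450. -93.  70.]
350 179 [491. -83.  74.]
351 179 [488. -81.  75.]
352 179 [486. -80.  76.]
353 179 [484. -85.  73.]
364 179 [456. -94.  66.]
365 179 [454. -93.  68.]
366 179 [452. -93.  67.]
349 180 [493. -84.  70.]
350 180 [491. -81.  72.]
351 180 [488. -80.  73.]
352 180 [486. -81.  72.]
353 180 [484. -82.  72.]
365 180 [454. -94.  63.]
349 181 [493. -85.  66.]
350 181 [491. -84.  67.]
351 181 [488. -80.  70.]
352 181 [486. -81.  70.]
353 181 [483. -85.  67.]
349 182 [493. -84.  64.]
350 182 [491. -82.  65.]
351 182 [488. -84.  64.]
352 182 [486. -81.  66.]
353 182 [483. -85.  64.]
349 183 [493. -82.  62.]
350 183 [490. -81.  63.]
351 183 [488. -80.  64.]
352 183 [486. -80.  64.]
```

```bash
python3 - <<'E'
from h import *
f=lambda x,y:(230+x/3.8,80+y/3.8)
g=lambda x,y:(160+x/2.7,80+y/2.7)
# lid front-near corner, hasp tip in scene and side
print("lidcorner near",two("side",f(323,287),"scene",g(408,262)))
print("lidcorner far",two("side",f(318,58),"scene",g(163,43)))
d=np.load("pics/scene0.npy");C=cloud("scene",d)
m=(C[...,0]>520)&(C[...,0]<690)&(C[...,1]>-250)&(C[...,1]<20)&(C[...,2]>80)
P=C[m]; 
a=np.c_[P[:,0],P[:,1],np.ones(len(P))]
k=np.linalg.lstsq(a,P[:,2],rcond=None)[0]
for _ in range(5):
    e=np.abs(a@k-P[:,2]);k=np.linalg.lstsq(a[e<6],P[e<6,2],rcond=None)[0]
print(k,np.arctan(np.hypot(*k[:2])),np.arctan2(k[1],k[0]),(e<6).mean(), "z at x=700,y=-115:",k@[700,-115,1])
s=telemetry.state();print(R.from_quat(s['ee_rot']).as_matrix().round(3),s['time_s'])
E
```

```text
lidcorner near (array([570.39790377,  32.59667877, 205.31579609]), [np.float64(4.908975025442254), np.float64(4.908975025442282)])
lidcorner far (array([ 582.65315098, -262.07359815,  209.07427845]), [np.float64(1.1642472699613065), np.float64(1.1642472699613744)])
[-1.09315604e+00 -3.32639267e-02  8.42252719e+02] 0.8301043365844563 -3.1111727827725497 0.9544736842105264 z at x=700,y=-115: 80.86883989273076
[[-0.    -0.948  0.318]
 [-0.001  0.318  0.948]
 [-1.     0.    -0.001]] 0.15
```

drive_tool(xyz=[[-0.015, -0.048, -0.036], [-0.015, -0.048, -0.036], [-0.01, -0.048, -0.036], [-0.01, -0.048, -0.036], [-0.005, -0.048, -0.036], [-0.005, -0.048, -0.036], [0, -0.048, -0.036], [0, -0.048, -0.036]], dr=[[0, 0, 0], [0, 0, 0], [0, 0, 0], [0, 0, 0], [0, 0, 0], [0, 0, 0], [0, 0, 0], [0, 0, 0]], claw=0)

```text
time_s: 0.95
eef_pos: [389.2, 174.4, 274.2]
ee_rot: [-0.417, 0.572, 0.416, 0.571]
force: [1.1, 0.6, -0.2]
grip_width: 32.4
```

drive_tool(xyz=[[0, -0.047, -0.034], [0, -0.047, -0.034], [0, -0.047, -0.034], [0, -0.047, -0.034], [0, -0.047, -0.034], [0, -0.047, -0.034], [0, -0.045, -0.034], [0, -0.03, -0.025]], dr=[[0, 0, 0], [0, 0, 0], [0, 0, 0], [0, 0, 0], [0, 0, 0], [0, 0, 0], [0, 0, 0], [0, 0, 0]])

```text
time_s: 1.75
eef_pos: [602.2, -129.7, 272.8]
ee_rot: [-0.415, 0.573, 0.415, 0.571]
force: [-0.6, 0.3, 0.4]
grip_width: 0.7
```

```bash
python3 - <<'E'
from h import *
s=telemetry.state();print(s['eef_pos'],s['force'],s['q'],R.from_quat(s['ee_rot']).as_matrix().round(3))
p,d=optics.snapshot("side");cv2.imwrite("pics/side1.png",p)
E
```

```text
[ 602.16417618 -129.7093133   272.80438725] [-0.64415261  0.25521135  0.41908898] [-0.33537722  0.48904561  1.16760829 -0.00219325  1.48717976 -1.59027328] [[-0.003 -0.951  0.31 ]
 [-0.001  0.31   0.951]
 [-1.     0.002 -0.002]]
```

View pics/side1.png

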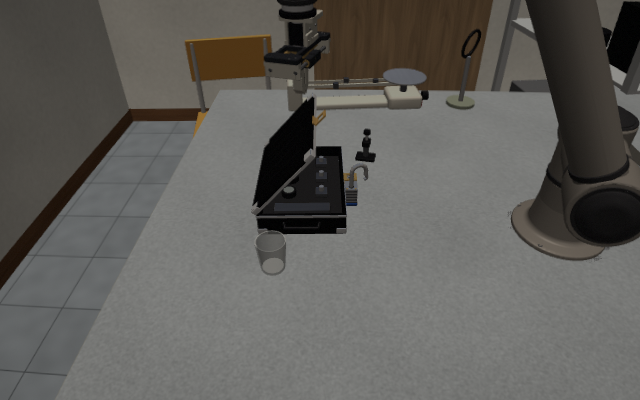

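drive_tool(xyz=[[0.035, 0, 0], [0.035, 0, 0], [0.02, 0, 0], [0.012, 0, 0], [0.01, 0, 0]], dr=[[0, 0, 0], [0, 0, 0], [0, 0, 0], [0, 0, 0], [0, 0, 0]])

```text
time_s: 2.3
eef_pos: [605.1, -137.0, 179.4]
ee_rot: [-0.415, 0.574, 0.412, 0.573]
force: [0.6, 0.2, 4.1]
grip_width: 0.3
```

drive_tool(xyz=[[0.0175, 0.013, -0.004], [0.0175, 0.013, -0.004], [0.016, 0.01, -0.003], [0.016, 0.01, -0.003], [0.016, 0.007, -0.002], [0.016, 0.007, -0.002]], dr=[[0, 0, 0], [0, 0, 0], [0, 0, 0], [0, 0, 0], [0, 0, 0], [0, 0, 0]])

```text
time_s: 2.9
eef_pos: [559.7, -137.8, 104.2]
ee_rot: [-0.421, 0.571, 0.406, 0.576]
force: [2.9, -0.9, 3.0]
grip_width: 0.4
```

drive_tool(xyz=[[0.014, 0.006, -0.002], [0.014, 0.006, -0.002], [0.008, 0.005, -0.002], [0.005, 0.003, 0], [0.003, 0, 0], [0.003, 0, 0]], dr=[[0, 0, 0], [0, 0, 0], [0, 0, 0], [0, 0, 0], [0, 0, 0], [0, 0, 0]])

```text
time_s: 3.5
eef_pos: [545.7, -137.8, 70.0]
ee_rot: [-0.424, 0.569, 0.404, 0.577]
force: [-10.9, 3.4, 34.0]
grip_width: 0.5
```

drive_tool(xyz=[[-0.01, 0, 0], [-0.03, 0, 0], [-0.04, 0, 0], [-0.04, 0, 0], [-0.04, 0, 0]], dr=[[0, 0, 0], [0, 0, 0], [0, 0, 0], [0, 0, 0], [0, 0, 0]])

```text
time_s: 4.0
eef_pos: [538.9, -134.1, 198.6]
ee_rot: [-0.42, 0.571, 0.408, 0.575]
force: [0.2, 0.5, 0.4]
grip_width: 0.4
```

```bash
python3 - <<'E'
from h import *
s=telemetry.state();print(s['eef_pos'],s['force'],s['q'],R.from_quat(s['ee_rot']).as_matrix().round(3))
for n in("side","scene","wrist"):
  s=telemetry.state();p,d=optics.snapshot(n);cv2.imwrite(f"pics/{n}2.png",p);np.save(f"pics/{n}2.npy",d)
  if n=="wrist": np.save("pics/w2s.npy",np.r_[s['eef_pos'],s['ee_rot']])
p=cv2.imread("pics/side2.png");cv2.imwrite("pics/side2z.png",cv2.convertScaleAbs(cv2.resize(p[80:250,230:400],None,fx=3.5,fy=3.5,interpolation=2),alpha=1.8))
E
```

```text
[ 538.87986946 -134.12351599  198.57761947] [0.21265482 0.46656876 0.44594747] [-0.37893279  0.41100835  1.49952035 -0.00557551  1.21341287 -1.62883953] [[ 0.014 -0.949  0.314]
 [-0.011  0.314  0.95 ]
 [-1.    -0.017 -0.006]]
```

View pics/side2z.png

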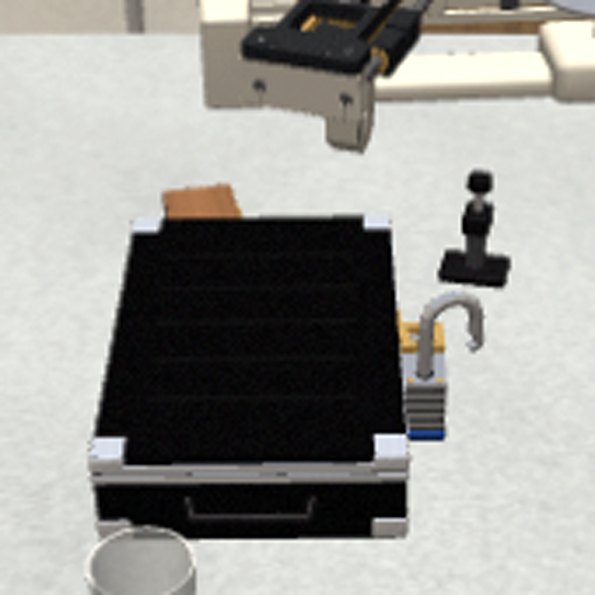

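View pics/wrist2.png

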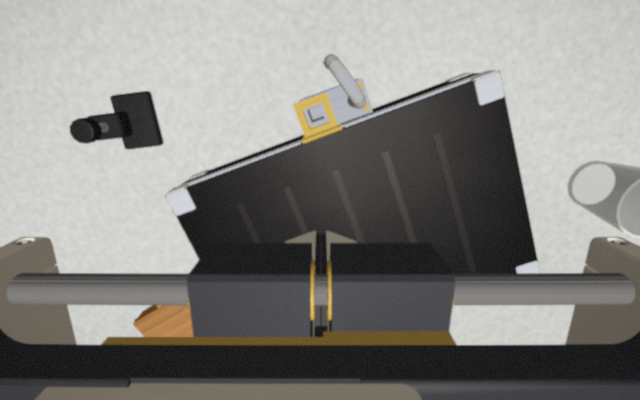

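View pics/scene2.png

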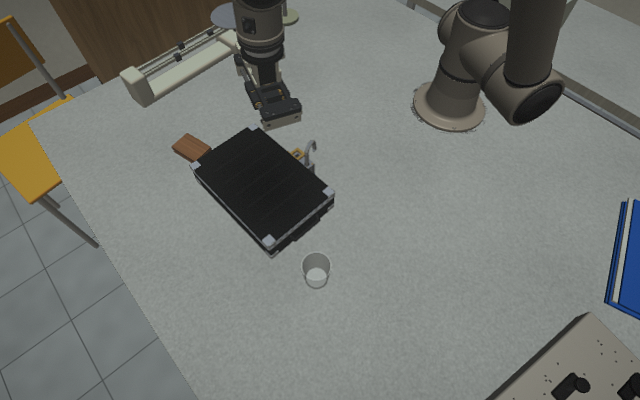

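```bash
python3 - <<'E'
from h import *
p=cv2.imread("pics/wrist2.png");cv2.imwrite("pics/wrist2z.png",cv2.convertScaleAbs(cv2.resize(p[40:150,280:400],None,fx=5.4,fy=5.4,interpolation=2),alpha=1.3))
E
```

```text
(no output)
```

View pics/wrist2z.png

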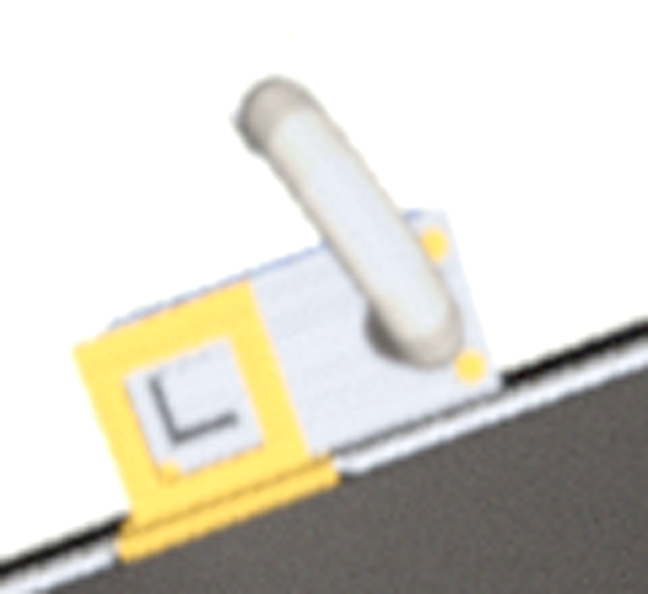

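```bash
python3 - <<'E'
from h import *
a=np.load("pics/w2s.npy");st={'eef_pos':a[:3],'ee_rot':a[3:]}
f=lambda x,y:(280+x/5.4,40+y/5.4)
for nm,pl,z in [("eye",[(125,375),(232,340),(263,440),(165,475)],59),("tab outer",[(75,347),(250,282)],59),("bore",[(153,380),(175,442),(237,415)],50),("lock top",[(447,210),(500,382),(108,328)],50),("lid front edge top",[(0,588),(648,345)],70)]:
    P=plane("wrist",[f(*q) for q in pl],z,st);print(nm,P.round(1).tolist(),"mean",P.mean(0).round(1))
# crown edges at z=108: left edge pts & right edge pts of bar around middle
L=plane("wrist",[f(283,172),f(335,250)],108,st);Rr=plane("wrist",[f(345,135),f(402,213)],108,st)
print("bar L",L.round(1),"R",Rr.round(1)); print("width",np.linalg.norm(L-Rr,axis=1))
d=np.load("pics/wrist2.npy");C=cloud("wrist",d,st)
sub=C[40:150,280:400].reshape(-1,3);m=(sub[:,2]>100)&(sub[:,2]<130);Q=sub[m];print(len(Q),Q.mean(0),Q.min(0),Q.max(0))
e=np.linalg.svd(Q[:,:2]-Q[:,:2].mean(0))[2][0];print(e,np.arctan2(e[1],e[0]))
m=(sub[:,2]>108);Q=sub[m];print(len(Q),Q.mean(0))
E
```

```text
eye [[477.7, -131.9, 59.0], [478.0, -114.2, 59.0], [494.2, -114.3, 59.0], [494.5, -130.9, 59.0]] mean [ 486.1 -122.8   59. ]
tab outer [[471.2, -138.0, 59.0], [470.5, -108.8, 59.0]] mean [ 470.9 -123.4   59. ]
bore [[480.3, -128.5, 50.0], [490.9, -128.3, 50.0], [489.9, -117.2, 50.0]] mean [ 487.  -124.7   50. ]
lock top [[470.1, -75.7, 50.0], [498.3, -74.9, 50.0], [470.3, -132.8, 50.0]] mean [479.5 -94.4  50. ]
lid front edge top [[502.0, -160.6, 70.0], [497.9, -54.4, 70.0]] mean [ 499.9 -107.5   70. ]
bar L [[ 458.  -100.7  108. ]
 [ 469.2  -97.2  108. ]] R [[456.3 -91.9 108. ]
 [467.6 -87.7 108. ]]
width [9.02371869 9.68673679]
824 [466.71703439 -93.85312957 109.55014545] [ 447.05914649 -103.39216297  100.15490913] [487.2694782  -83.70152901 115.46114822]
[0.94703809 0.32112125] 0.32691320845607014
646 [466.77040955 -95.0824789  132.52879524]
```

drive_tool(xyz=[[-0.01, 0, 0], [0, 0, 0], [0, 0, 0], [0, 0, 0], [0, 0, 0], [0, 0, 0], [0, 0, 0], [0, 0, 0]], dr=[[0.047, 0, 0], [0.047, 0, 0], [0.047, 0, 0], [0.047, 0, 0], [0.047, 0, 0], [0.047, 0, 0], [0.047, 0, 0], [0.047, 0, 0]], claw=0.26, newtons=3)

```text
time_s: 4.95
eef_pos: [534.6, -132.1, 197.9]
ee_rot: [-0.019, 0.707, 0.015, 0.707]
force: [-0.1, -0.5, 0.3]
grip_width: 23.9
```

drive_tool(xyz=[[0, 0, 0], [0, 0, 0], [0, 0, 0], [0, 0, 0], [0, 0, 0], [0, 0, 0], [0, 0, 0], [0, 0, 0]], dr=[[0.047, 0, 0], [0.047, 0, 0], [0.047, 0, 0], [0.047, 0, 0], [0.047, 0, 0], [0.047, 0, 0], [0.047, 0, 0], [0.047, 0, 0]])

```text
time_s: 5.75
eef_pos: [528.2, -129.3, 185.7]
ee_rot: [0.381, 0.6, -0.388, 0.586]
force: [-0.1, -0.3, -0.2]
grip_width: 23.8
```

```bash
python3 - <<'E'
from h import *
s=telemetry.state();print(s['eef_pos'],s['force'],s['q'],s['grip_width'],s['time_s']);M=R.from_quat(s['ee_rot']).as_matrix();print(M.round(3),np.degrees(np.arctan2(M[1,2],M[0,2])))
E
```

```text
[ 528.17740153 -129.33511412  185.71290639] [-0.05429265 -0.33568171 -0.23092721] [-0.37770314  0.42426219  1.51619368 -0.00613395  1.2228025   0.77547403] 23.808687219644952 5.75
[[-0.022  0.913  0.407]
 [ 0.003  0.408 -0.913]
 [-1.    -0.019 -0.011]] -65.95508480396265
```

drive_tool(xyz=[[0, 0, 0], [0.01, -0.028, -0.033], [0.01, -0.029, -0.034], [0.01, 0, 0], [0, 0, 0]], dr=[[0.03, -0.004, 0.006], [0, 0, 0], [0, 0, 0], [0, 0, 0], [0, 0, 0]])

```text
time_s: 6.25
eef_pos: [462.4, -90.4, 154.4]
ee_rot: [0.413, 0.576, -0.417, 0.569]
force: [1.1, -0.2, 0.5]
grip_width: 23.8
```

```bash
cat > look.py <<'E'
import sys
from h import *
tag=sys.argv[1]
s=telemetry.state();M=R.from_quat(s['ee_rot']).as_matrix()
print(s['eef_pos'].round(1),s['force'].round(1),'gw',round(s['grip_width'],1),'t',s['time_s'],'q6',s['q'][5].round(2));print(M.round(3),np.degrees(np.arctan2(M[1,2],M[0,2])).round(1))
for n in sys.argv[2:]:
  s=telemetry.state();p,d=optics.snapshot(n);cv2.imwrite(f"pics/{n}{tag}.png",p);np.save(f"pics/{n}{tag}.npy",d)
  np.save(f"pics/{n}{tag}_s.npy",np.r_[s['eef_pos'],s['ee_rot']])
  if n=='side': cv2.imwrite(f"pics/side{tag}z.png",cv2.convertScaleAbs(cv2.resize(p[130:220,310:410],None,fx=6,fy=6,interpolation=2),alpha=1.8))
E
python3 look.py 3 wrist side
```

```text
[462.4 -90.4 154.4] [ 1.1 -0.2  0.5] gw 23.8 t 6.25 q6 0.9
[[-0.012  0.95   0.311]
 [ 0.002  0.311 -0.95 ]
 [-1.    -0.01  -0.006]] -71.9
```

View pics/wrist3.png

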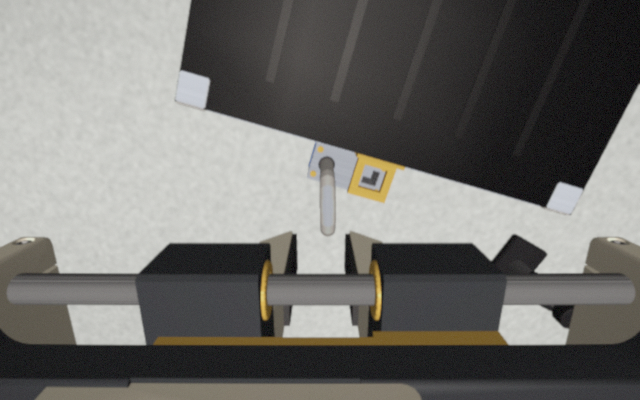

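View pics/side3z.png

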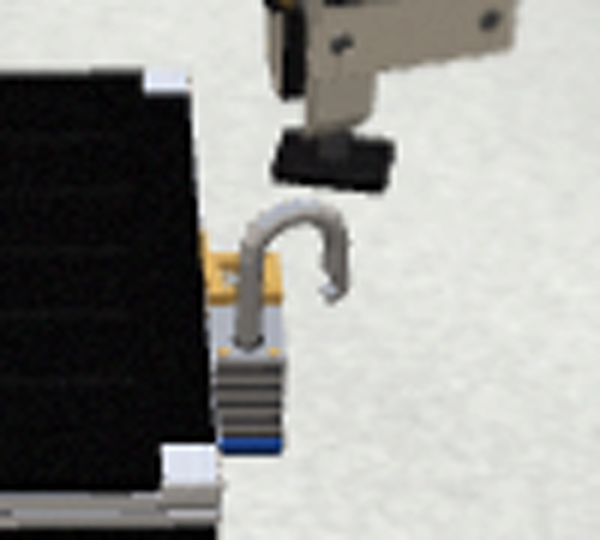

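drive_tool(xyz=[[0, 0.005, 0.0055], [0, 0, 0], [0.02, 0, 0], [0.02, 0, 0]], dr=[[0, 0, 0.003], [0, 0, 0], [0, 0, 0], [0, 0, 0]])

```text
time_s: 6.75
eef_pos: [474.1, -96.7, 125.1]
ee_rot: [0.418, 0.57, -0.413, 0.574]
force: [-0.6, -1.3, -0.7]
grip_width: 23.9
```

```bash
python3 look.py 4 wrist side
```

```text
[474.1 -96.7 125.1] [-0.6 -1.3 -0.7] gw 23.9 t 6.75 q6 0.89
[[ 0.008  0.951  0.31 ]
 [ 0.002  0.31  -0.951]
 [-1.     0.008  0.001]] -72.0
```

View pics/wrist4.png

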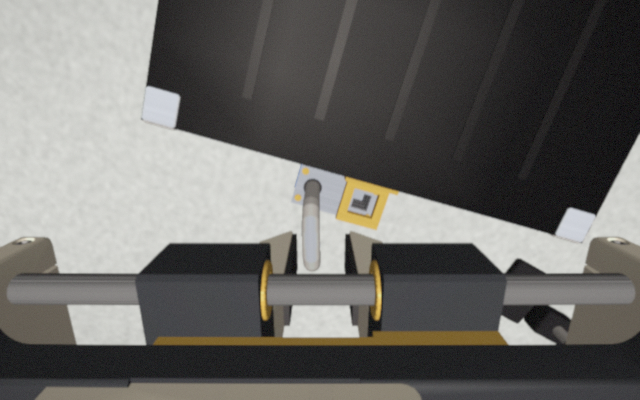

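View pics/side4z.png

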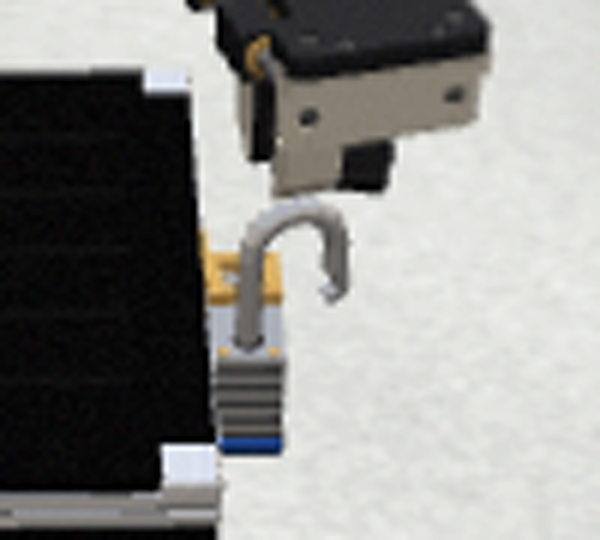

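drive_tool(xyz=[[0, -0.005, -0.0055], [0, 0, 0], [0, 0, 0]], dr=[[0, 0, -0.001], [0, 0, 0], [0, 0, 0]])

```text
time_s: 7.15
eef_pos: [468.3, -93.6, 125.2]
ee_rot: [0.416, 0.572, -0.415, 0.572]
force: [-0.4, 0.1, 0.6]
grip_width: 23.6
```

```bash
python3 look.py 5 wrist
```

```text
[468.3 -93.6 125.2] [-0.4  0.1  0.6] gw 23.6 t 7.15 q6 0.9
[[ 0.002  0.951  0.309]
 [ 0.002  0.309 -0.951]
 [-1.     0.002 -0.001]] -72.0
```

View pics/wrist5.png

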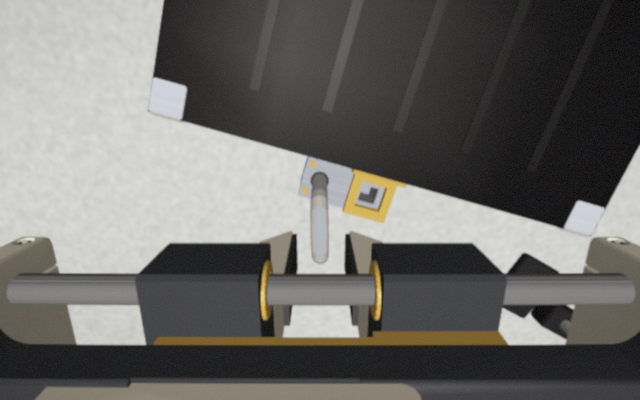

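drive_tool(xyz=[[0.01, 0, 0], [0.01, 0, 0], [0.01, 0, 0], [0, 0, 0], [0, 0, 0]], dr=[[0, 0, 0], [0, 0, 0], [0, 0, 0], [0, 0, 0], [0, 0, 0]])

```text
time_s: 7.7
eef_pos: [468.5, -93.6, 99.5]
ee_rot: [0.416, 0.572, -0.415, 0.573]
force: [0.0, -1.3, 0.0]
grip_width: 23.5
```

```bash
python3 look.py 6 wrist side
```

```text
[468.5 -93.6  99.5] [ 0.  -1.3  0. ] gw 23.5 t 7.7 q6 0.9
[[ 0.003  0.951  0.309]
 [ 0.001  0.309 -0.951]
 [-1.     0.003 -0.   ]] -72.0
```

View pics/wrist6.png

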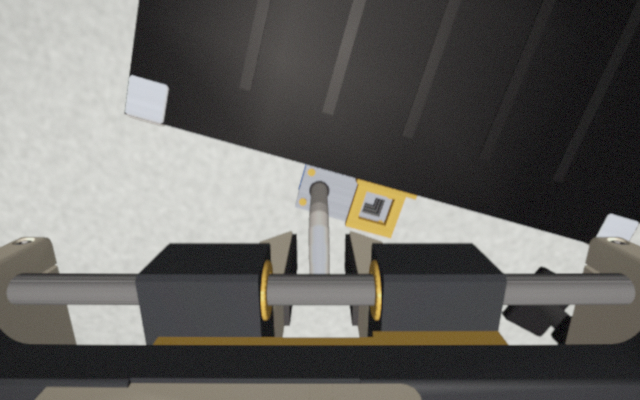

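View pics/side6z.png

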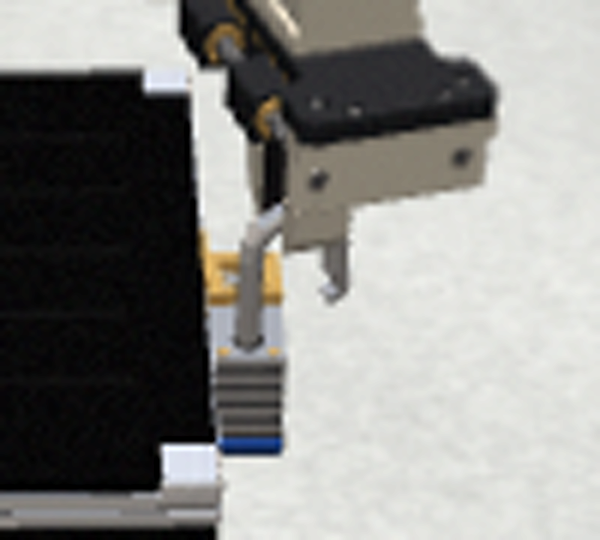

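drive_tool(xyz=[[0, 0, 0], [0, 0, 0], [0, 0.0001, 0.0018], [0, 0.0001, 0.0018], [0, 0.0001, 0.0018], [0, 0, 0]], dr=[[0, 0, 0], [0, 0, 0], [-0.0255, 0, 0], [-0.0255, 0, 0], [-0.0255, 0, 0], [0, 0, 0]], claw=0.175)

```text
time_s: 8.4
eef_pos: [471.1, -97.7, 100.8]
ee_rot: [0.342, 0.618, -0.34, 0.621]
force: [0.2, -0.6, -0.6]
grip_width: 16.3
```

```bash
cat >> look.py <<'E'
h=np.array([485.3,-87]);t=telemetry.state();M=R.from_quat(t['ee_rot']).as_matrix();y=M[:2,1];z=M[:2,2];e=t['eef_pos'][:2]-(h-18*y);print("err along y,z tool:",(e@y).round(1),(e@z).round(1),'force z',t['force'].round(1))
E
python3 look.py 7
```

```text
[471.1 -97.7 100.8] [ 0.2 -0.6 -0.6] gw 16.3 t 8.4 q6 0.64
[[ 0.005  0.845  0.534]
 [ 0.001  0.534 -0.845]
 [-1.     0.005  0.002]] -57.7
err along y,z tool: 0.3 1.4 force z [ 0.2 -0.6 -0.6]
```

drive_tool(xyz=[[0, 0, 0.001], [0, 0, 0.0018], [0, 0, 0.0018], [0, 0, 0.0018], [0, 0, 0.0018], [0, 0, 0]], dr=[[-0.0255, 0, 0], [-0.0255, 0, 0], [-0.0255, 0, 0], [-0.0255, 0, 0], [-0.0255, 0, 0], [0, 0, 0]])

```text
time_s: 9.0
eef_pos: [475.7, -102.3, 101.6]
ee_rot: [0.212, 0.673, -0.21, 0.677]
force: [0.2, -0.8, 0.2]
grip_width: 15.7
```

```bash
python3 look.py 8 wrist
```

```text
[ 475.7 -102.3  101.6] [ 0.2 -0.8  0.2] gw 15.7 t 9.0 q6 0.23
[[ 0.006  0.569  0.822]
 [ 0.001  0.822 -0.569]
 [-1.     0.004  0.005]] -34.7
err along y,z tool: 0.0 0.7 force z [-0.2  0.  -0.6]
```

View pics/wrist8.png

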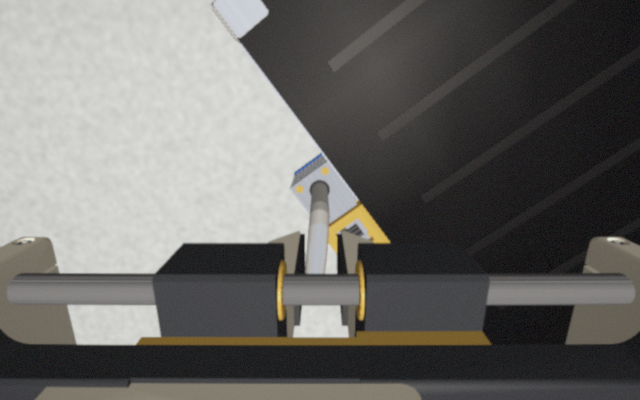

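drive_tool(xyz=[[0.001, 0, 0.0012], [0.001, 0, 0.0018], [0.0005, 0, 0.0018], [0, 0, 0.0018], [0, 0, 0.0018], [0, 0, 0]], dr=[[-0.0255, 0, 0], [-0.0255, 0, 0], [-0.0255, 0, 0], [-0.0255, 0, 0], [-0.0255, 0, 0], [0, 0, 0]])

```text
time_s: 9.65
eef_pos: [481.4, -104.6, 99.9]
ee_rot: [0.076, 0.701, -0.075, 0.705]
force: [0.5, 0.6, 0.1]
grip_width: 16.5
```

```bash
python3 look.py 9 wrist side
```

```text
[ 481.4 -104.6   99.9] [0.5 0.6 0.1] gw 16.5 t 9.65 q6 -0.16
[[ 0.006  0.211  0.977]
 [ 0.001  0.977 -0.211]
 [-1.     0.002  0.006]] -12.2
err along y,z tool: 0.0 -0.2 force z [-0.  -0.2 -0.1]
```

View pics/wrist9.png

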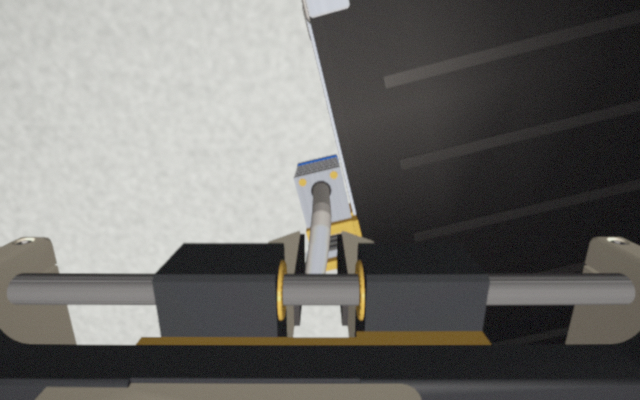

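View pics/side9z.png

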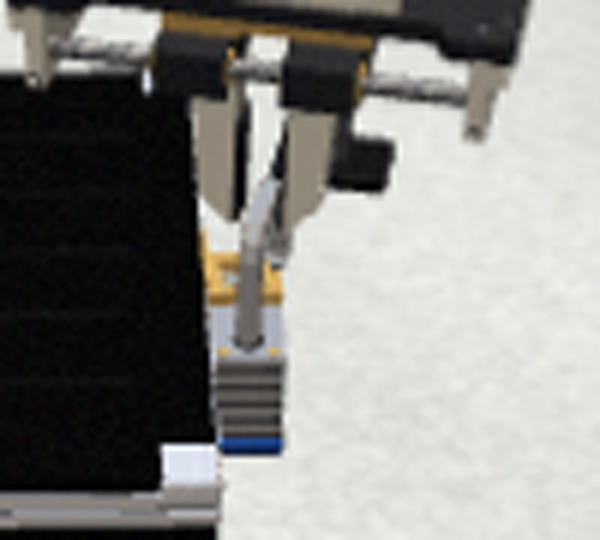

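drive_tool(xyz=[[0, 0, 0.0015], [0, 0, 0.0018], [0, 0, 0.0015], [0, 0, 0], [0, 0, 0]], dr=[[-0.0255, 0, 0], [-0.0255, 0, 0], [-0.018, 0, 0], [0, 0, 0], [0, 0, 0]])

```text
time_s: 10.25
eef_pos: [484.5, -104.7, 100.0]
ee_rot: [0.003, 0.705, -0.002, 0.709]
force: [0.4, 0.1, 0.3]
grip_width: 16.1
```

```bash
python3 look.py 10 wrist
```

```text
[ 484.5 -104.7  100. ] [0.4 0.1 0.3] gw 16.1 t 10.25 q6 -0.37
[[ 0.005  0.006  1.   ]
 [ 0.001  1.    -0.006]
 [-1.     0.001  0.005]] -0.3
err along y,z tool: 0.3 -0.7 force z [-0.2 -0.4  0.3]
```

View pics/wrist10.png

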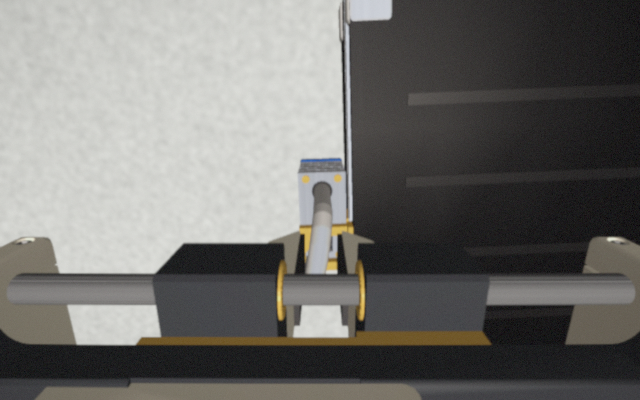

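drive_tool(xyz=[[0, 0, 0.0008], [0, 0, 0], [0, 0, 0], [0, 0, 0]], dr=[[-0.004, 0, 0], [0, 0, 0], [0, 0, 0], [0, 0, 0]], claw=0.118)

```text
time_s: 10.7
eef_pos: [484.9, -104.7, 100.0]
ee_rot: [-0.001, 0.705, 0.002, 0.709]
force: [-1.1, -0.7, 0.2]
grip_width: 10.9
```

```bash
python3 look.py 11 wrist side
```

```text
[ 484.9 -104.7  100. ] [-1.1 -0.7  0.2] gw 10.9 t 10.7 q6 -0.38
[[ 0.005 -0.004  1.   ]
 [ 0.001  1.     0.004]
 [-1.     0.001  0.005]] 0.2
err along y,z tool: 0.3 -0.4 force z [-0.2 -0.1  0.2]
```

View pics/wrist11.png

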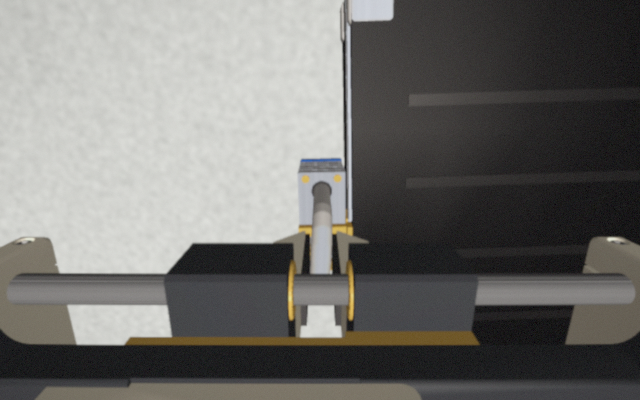

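View pics/side11z.png

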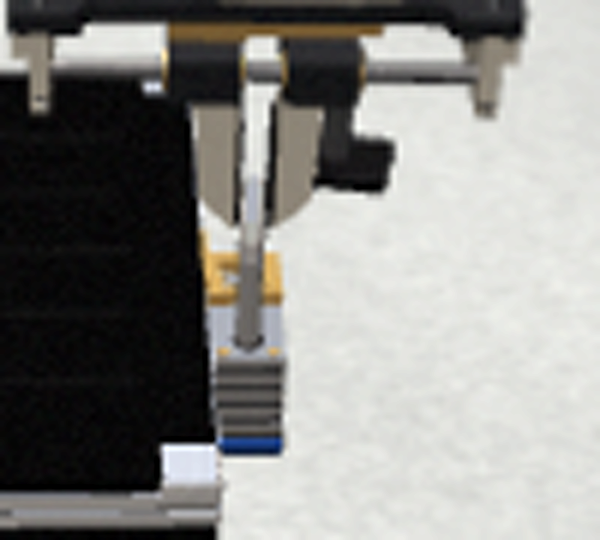

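drive_tool(xyz=[[0, 0, 0], [0, 0, 0], [0, 0, 0], [-0.01, 0, 0], [-0.015, 0, 0], [-0.02, 0, 0], [0, 0, 0]], dr=[[0, 0, 0], [0, 0, 0], [0, 0, 0], [0, 0, 0], [0, 0, 0], [0, 0, 0], [0, 0, 0]], claw=0.24)

```text
time_s: 11.5
eef_pos: [484.9, -104.7, 138.3]
ee_rot: [-0.001, 0.705, 0.002, 0.709]
force: [-0.3, -0.6, 1.1]
grip_width: 22.0
```

```bash
python3 look.py 12 wrist side scene; python3 -c "
import cv2
p=cv2.imread('pics/wrist12.png');cv2.imwrite('pics/wrist12z.png',cv2.convertScaleAbs(cv2.resize(p[130:250,270:390],None,fx=5,fy=5,interpolation=2),alpha=1.3))
p=cv2.imread('pics/scene12.png');cv2.imwrite('pics/scene12z.png',cv2.convertScaleAbs(cv2.resize(p[120:200,260:340],None,fx=7,fy=7,interpolation=2),alpha=1.6))"
```

```text
[ 484.9 -104.7  138.3] [-0.3 -0.6  1.1] gw 22.0 t 11.5 q6 -0.38
[[ 0.005 -0.004  1.   ]
 [ 0.001  1.     0.004]
 [-1.     0.001  0.005]] 0.2
err along y,z tool: 0.8 -1.9 force z [ 0.5 -0.1 -0. ]
```

View pics/wrist12z.png

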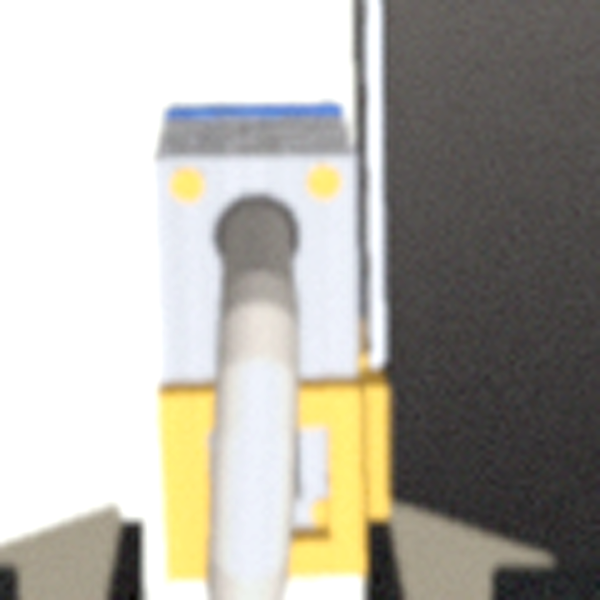

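View pics/scene12z.png

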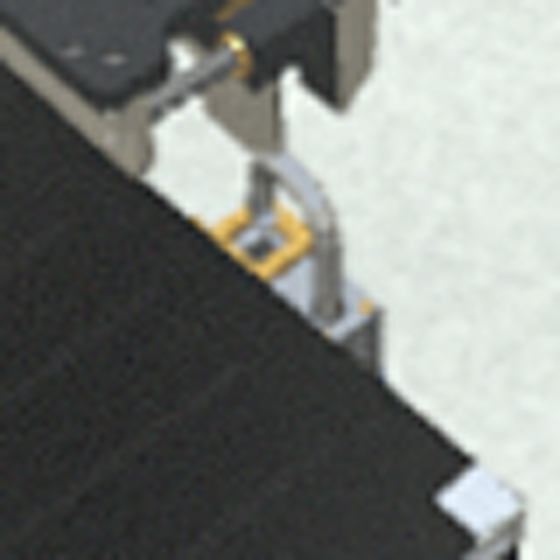

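View pics/side12z.png

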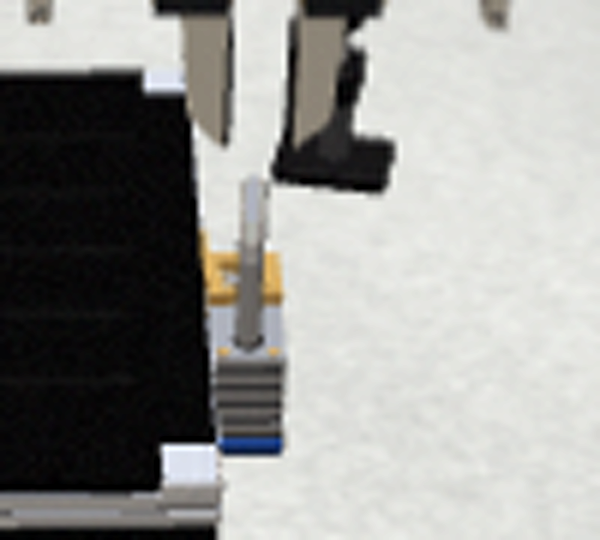

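drive_tool(xyz=[[0, 0, 0], [0, 0, 0], [0, 0, 0], [0, 0, 0], [0, 0, 0]], dr=[[0, 0, 0], [0, 0, 0], [0, 0, 0], [0, 0, 0], [0, 0, 0]], claw=0, newtons=20)

```text
time_s: 12.15
eef_pos: [482.2, -103.8, 133.6]
ee_rot: [0.0, 0.708, 0.003, 0.706]
force: [-0.3, -0.4, 0.3]
grip_width: 0.3
```

```bash
python3 look.py 13
```

```text
[ 482.2 -103.8  133.6] [-0.3 -0.4  0.3] gw 0.3 t 12.15 q6 -0.38
[[-0.003 -0.004  1.   ]
 [ 0.004  1.     0.004]
 [-1.     0.004 -0.003]] 0.2
err along y,z tool: 1.3 -3.2 force z [-0.3 -0.4  0.3]
```

drive_tool(xyz=[[0.005, -0.0015, 0.0035], [0.005, 0, 0], [0.005, 0, 0]], dr=[[0, 0, 0], [0, 0, 0], [0, 0, 0]])

```text
time_s: 12.45
eef_pos: [485.6, -105.1, 121.0]
ee_rot: [0.0, 0.708, 0.003, 0.706]
force: [-0.6, 0.5, -1.2]
grip_width: 0.1
```

```bash
python3 look.py 14 side
```

```text
[ 485.6 -105.1  121. ] [-0.6  0.5 -1.2] gw 0.1 t 12.45 q6 -0.38
[[-0.002 -0.004  1.   ]
 [ 0.004  1.     0.004]
 [-1.     0.004 -0.002]] 0.2
err along y,z tool: 0.0 -0.2 force z [-0.7  0.2 -0.6]
```

View pics/side14z.png

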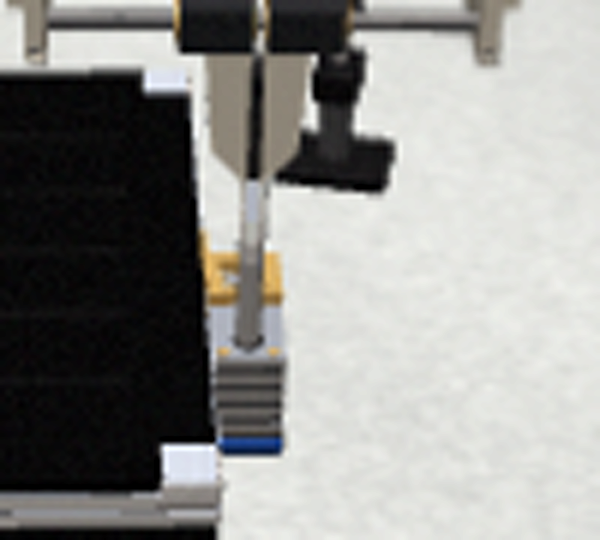

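drive_tool(xyz=[[0.005, 0, 0], [0.004, 0, 0], [0.004, 0, 0], [0.004, 0, 0], [0.004, 0, 0]], dr=[[0, 0, 0], [0, 0, 0], [0, 0, 0], [0, 0, 0], [0, 0, 0]])

```text
time_s: 13.0
eef_pos: [485.6, -105.0, 102.9]
ee_rot: [0.0, 0.708, 0.003, 0.706]
force: [-0.6, -0.1, 3.8]
grip_width: 0.3
```

```bash
python3 look.py 15 side
```

```text
[ 485.6 -105.   102.9] [-0.6 -0.1  3.8] gw 0.3 t 13.0 q6 -0.38
[[-0.002 -0.004  1.   ]
 [ 0.004  1.     0.004]
 [-1.     0.004 -0.002]] 0.2
err along y,z tool: 0.0 0.0 force z [0.1 0.6 3.1]
```

View pics/side15z.png

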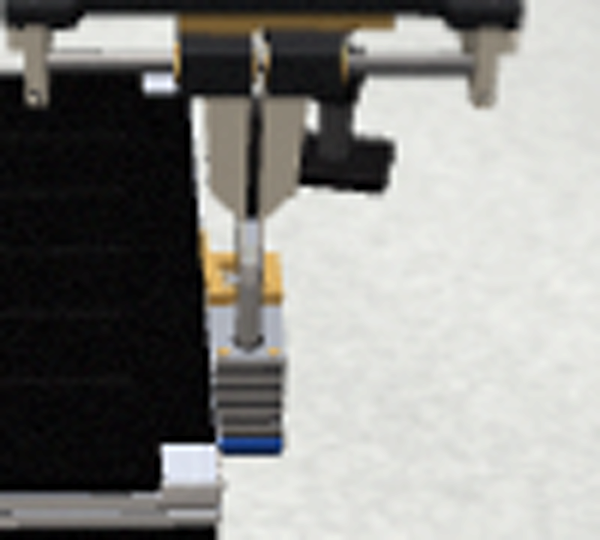

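drive_tool(xyz=[[0.003, 0, 0], [0.003, 0, 0]], dr=[[0, 0, 0], [0, 0, 0]])

```text
time_s: 13.25
eef_pos: [485.8, -105.0, 97.8]
ee_rot: [0.0, 0.708, 0.003, 0.707]
force: [-1.2, 0.1, 4.6]
grip_width: 0.5
```

drive_tool(xyz=[[0.003, 0, 0]], dr=[[0, 0, 0]])

```text
time_s: 13.35
eef_pos: [485.9, -105.0, 95.4]
ee_rot: [-0.0, 0.707, 0.003, 0.707]
force: [-1.1, 0.8, 8.9]
grip_width: 0.4
```

drive_tool(xyz=[[0.002, 0, 0]], dr=[[0, 0, 0]])

```text
time_s: 13.45
eef_pos: [486.2, -105.1, 94.2]
ee_rot: [-0.0, 0.707, 0.003, 0.707]
force: [-2.0, 0.8, 10.4]
grip_width: 0.4
```

drive_tool(xyz=[[0.002, 0, 0]], dr=[[0, 0, 0]])

```text
time_s: 13.55
eef_pos: [486.5, -105.1, 93.2]
ee_rot: [-0.0, 0.707, 0.003, 0.707]
force: [-3.3, 0.9, 11.3]
grip_width: 0.3
```

drive_tool(xyz=[[0.002, 0, -0.001]], dr=[[0, 0, 0]])

```text
time_s: 13.65
eef_pos: [486.3, -105.1, 92.4]
ee_rot: [-0.0, 0.706, 0.002, 0.708]
force: [-1.2, 2.4, 13.5]
grip_width: 0.1
```

drive_tool(xyz=[[0.0022, 0, -0.0005]], dr=[[0, 0, 0]])

```text
time_s: 13.75
eef_pos: [486.5, -105.5, 91.3]
ee_rot: [-0.001, 0.705, 0.002, 0.709]
force: [0.0, -1.9, 5.5]
grip_width: 0.3
```

```bash
python3 look.py 16 side scene;python3 -c "
import cv2
p=cv2.imread('pics/scene16.png');cv2.imwrite('pics/scene16z.png',cv2.convertScaleAbs(cv2.resize(p[120:200,260:340],None,fx=7,fy=7,interpolation=2),alpha=1.6))"
```

```text
[ 486.5 -105.5   91.3] [ 0.  -1.9  5.5] gw 0.3 t 13.75 q6 -0.38
[[ 0.005 -0.004  1.   ]
 [ 0.002  1.     0.004]
 [-1.     0.002  0.005]] 0.2
err along y,z tool: -0.6 1.0 force z [ 0.1 -2.   4.5]
```

View pics/side16z.png

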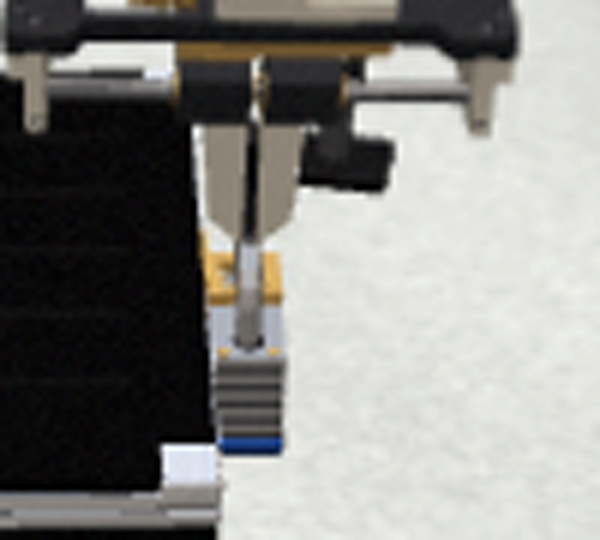

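View pics/scene16z.png

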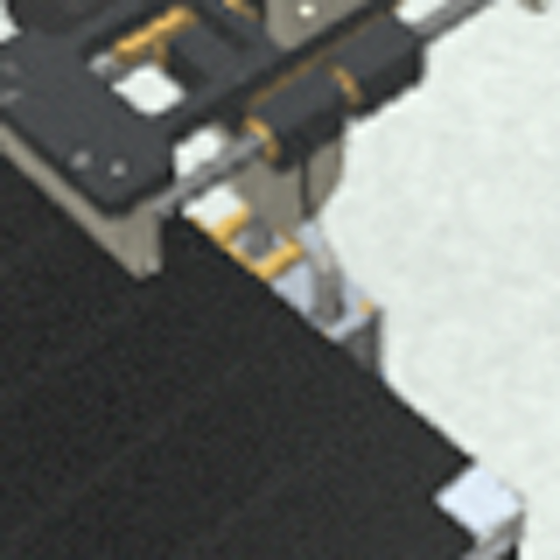

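drive_tool(xyz=[[-0.003, 0, 0], [-0.006, 0, 0], [-0.02, 0, 0], [-0.03, 0, 0], [-0.03, 0, 0], [0, 0, 0]], dr=[[0, 0, 0], [0, 0, 0], [0, 0, 0], [0, 0, 0], [0, 0, 0], [0, 0, 0]])

```text
time_s: 14.45
eef_pos: [484.3, -105.1, 162.9]
ee_rot: [0.0, 0.708, 0.003, 0.706]
force: [1.0, -0.0, -0.0]
grip_width: 0.6
```

```bash
python3 look.py 17 side scene wrist;python3 -c "
from h import *
p=cv2.imread('pics/scene17.png');cv2.imwrite('pics/scene17z.png',cv2.convertScaleAbs(cv2.resize(p[120:200,260:340],None,fx=7,fy=7,interpolation=2),alpha=1.6))
p=cv2.imread('pics/wrist17.png');cv2.imwrite('pics/wrist17z.png',cv2.convertScaleAbs(cv2.resize(p[130:260,260:400],None,fx=4.5,fy=4.5,interpolation=2),alpha=1.3))
C=cloud('side',np.load('pics/side17.npy'))
m=(C[...,0]>470)&(C[...,0]<498)&(C[...,1]>-140)&(C[...,1]<-70)&(C[...,2]>62)&(C[...,2]<120)
print(m.sum(),np.percentile(C[m][:,2],[50,95,100]))
"
```

```text
[ 484.3 -105.1  162.9] [ 1. -0. -0.] gw 0.6 t 14.45 q6 -0.38
[[-0.002 -0.004  1.   ]
 [ 0.004  1.     0.004]
 [-1.     0.004 -0.002]] 0.2
err along y,z tool: 0.6 -3.0 force z [-0.  -0.5  0.2]
77 [81.52161454 90.86972457 91.93734374]
```

View pics/side17z.png

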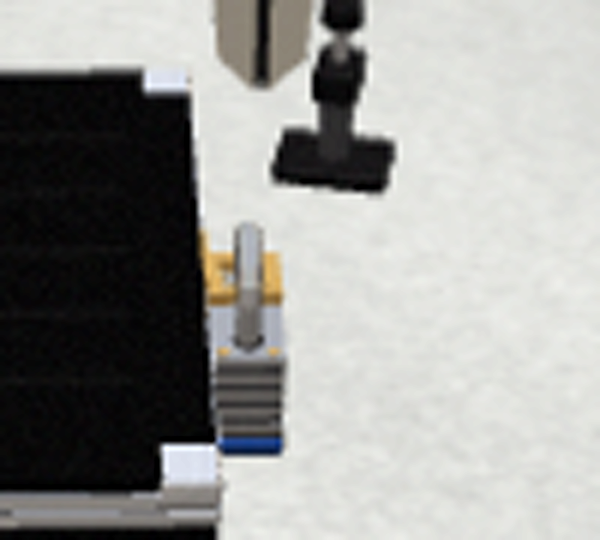

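View pics/wrist17z.png

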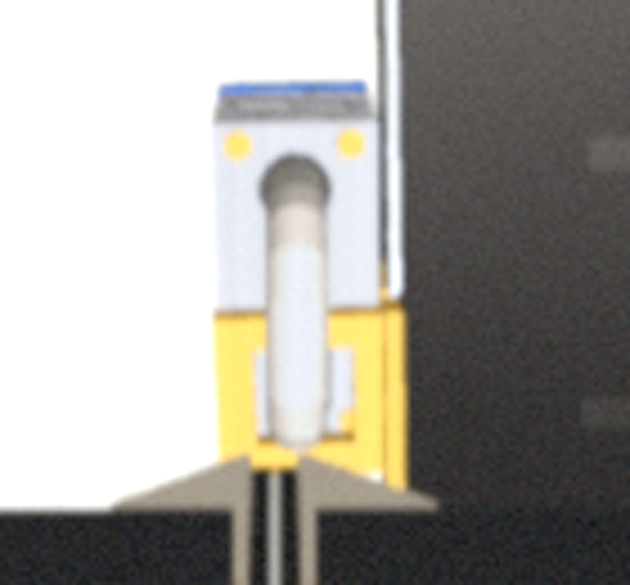

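View pics/scene17z.png

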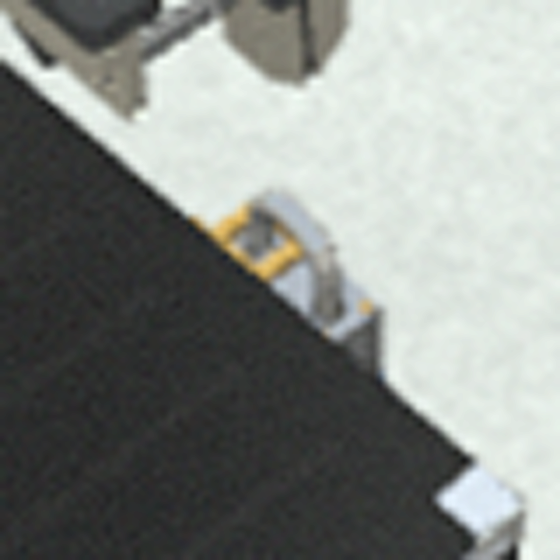

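drive_tool(xyz=[[-0.02, 0, 0], [0, 0, 0], [0, 0, 0]], dr=[[0, 0, 0], [0, 0, 0], [0, 0, 0]])

```text
time_s: 14.9
eef_pos: [480.3, -103.7, 171.6]
ee_rot: [0.002, 0.713, 0.005, 0.702]
force: [0.2, 0.1, -0.0]
grip_width: 0.4
```

```bash
python3 look.py 18 side; python3 -c "
from h import *
C=cloud('side',np.load('pics/side18.npy'))
m=(C[...,0]>470)&(C[...,0]<498)&(C[...,1]>-140)&(C[...,1]<-70)&(C[...,2]>62)&(C[...,2]<120)
print(m.sum(),C[m][:,2].max()); r.job_done()"
```

```text
[ 480.3 -103.7  171.6] [ 0.2  0.1 -0. ] gw 0.4 t 14.9 q6 -0.38
[[-0.015 -0.004  1.   ]
 [ 0.009  1.     0.004]
 [-1.     0.01  -0.015]] 0.2
err along y,z tool: 1.3 -4.9 force z [-0.3  0.4  0.3]
75 92.77501346273175
the job is handed in; nothing more can be done
```

The case is locked and the job is handed in at about 15 s of the 72 s allowed.

- **Lid:** I pressed it shut with the closed fingertips. They came to rest at z = 70.0 mm, the lid's shut height. The press peaked at about 34 N on the fingertips.
- **Shackle:** I swung it counter-clockwise, loosely held between the fingers, until it lay along the padlock. The wrist view then put its toe about 2 mm off the centre of the eye, within the 4 mm clearance.
- **Lock:** I pushed down on the crown. The force rose to 13.5 N, then dropped to 5.5 N after about 21.5 mm of travel, which I took as the click, and I eased off.

After I lifted clear, the top of the crown stayed at about 92 mm, where an open shackle would have sprung back to 113 mm. The pictures show the shackle through the eye, the padlock standing upright under the tabs and the lid shut, with the clamp where it was. I did not re-measure the beaker and the weights box, but the arm stayed clear of both.

No check failed. The arm drifted a few millimetres during rows that did not move, which I corrected before pressing. During the push there was also a brief sideways force of about 3 N, but the padlock did not shift in the pictures.

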